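# Lock a basin tap valve with its second nut and cover it

## Task

One valve of the washbasin's tap set is still bare: run its upper (lock) nut down the thread, clockwise, and tighten it against the lower nut to about half a newton-metre, so that it locks without dragging the lower nut round. Then set the loose chrome cover, open side down, over the valve so that it stands fully down on the basin around the nuts, without dropping it or disturbing anything else.

Things in the scene. Friction and masses are not known exactly. Their poses are not given: they have to be found in the camera images.
- valve: bare brass tap valve upright in the basin's flat ledge (120 mm above the counter), left or right of the low chrome spout; the other side has a finished tap. Tail with outside thread, 21 mm across, to 56 mm above the ledge, slim 10 mm spindle above it to 76 mm. Fixed. Origin on its axis at the ledge's surface, z up. Ledge free for 50 mm around; spout 75 mm off, 48 mm high.
- first_nut: lower brass hexagon nut on the tail, 32 mm across flats, 14 mm high, on a 3 mm rubber washer; origin at the centre of its underside (3 mm above the ledge), z up, x square to a pair of flats. A 29 mm wide dark spring washer, 2 mm thick, lies on its top face (17 to 19 mm above the ledge). It is clamped, and holds until the lock nut is turned against it with 1.1 N m; beyond that it is dragged round.
- lock_nut: upper brass hexagon nut on the thread, 32 mm across flats (37 over corners), 14 mm high; origin at the centre of its underside, x square to a pair of flats (every 60 degrees), z up. Starts 0.6 to 1.5 mm above the washer; clockwise from above lowers it, 2 mm a turn. Runs stiffly at 0.2 N m or less and stays where left. Once it bears on the washer the torque climbs by 2 N m per radian (held still, 0.2 less).
- cover: loose chrome cover: round bell 49 mm across (52 at its foot), 50 mm tall, about 90 g, 2.5 mm wall, open below, with a 37 mm round opening in its top; it stands foot down on the counter left or right of the basin. Origin at the centre of its foot, z up. Inside it clears the nuts' corners by 3.5 to 5 mm; tail and spindle come up through its top.
- basin: white ceramic counter-top washbasin 420 x 440 x 120 mm (x by y by z), bowl on the robot's side, tap ledge 145 mm wide on the far side; fixed. Origin at the centre of its underside on the counter, x towards the ledge; the three tap holes lie 140 mm along x, at y = -100, 0 and 100 mm.
- soap_pump: white ceramic soap pump bottle, 60 mm across, 142 mm tall, standing on the counter; origin at the centre of its underside; leave it alone
- tap_handle: plain solid chrome tap handle, a low cylinder 40 mm across and 30 mm tall, standing on the counter (it is fitted another day); origin under its centre; leave it alone
- spanner: steel open-ended spanner 170 mm long, lying on the counter; leave it alone
- spare_washer: black rubber ring, 39 mm across and 5 mm thick, lying on the counter; leave it alone
- tooth_mug: white plastic mug 70 mm across, 90 mm tall, on the counter; leave it alone
- hair_dryer: green hair dryer with black nozzle, 170 mm long, lying on the counter; leave it alone
- hair_brush: hair brush 150 mm long, lying on the counter; leave it alone
There are look-alikes about, which are no part of the job. What is shaped like the cover but pink is not meant.

How it is judged (in metres and radians):
On the way:
1. the lock nut is tight against the first nut and has been let go (z of lock_nut in the frame of first_nut below 0.01598 m and contact force between the fingers and lock_nut below 0.5 N and angle between the x axis of first_nut and the x axis of valve, either way round below 0.1 rad), for 0.3 s.
At the end, for the whole second after the job is handed in: The lock nut squeezes the washer on the first nut by over 0.02 mm (takes 0.33 N m), the first nut has turned under 0.1 rad, and the cover stands still and upright (0.06 rad) around the valve, foot within 3 mm of the ledge and 7 mm of the valve axis (z of lock_nut in the frame of first_nut below 0.01598 m and angle between the x axis of first_nut and the x axis of valve, either way round below 0.1 rad and horizontal distance between cover and valve below 0.007 m and z of cover in the frame of valve between -0.003 and 0.003 m and angle between cover's own z axis and vertical below 0.06 rad and linear speed of cover below 0.01 m/s); the robot touches nothing.
It fails at once if the first nut is dragged or turned by more than 0.1 rad (not (angle between the x axis of first_nut and the x axis of valve, either way round below 0.1 rad)).
It fails at once if the robot presses on the basin with more than 25 N (contact force between any of the arm, the fingers and basin above 25 N).
It fails at once if the cover is dropped (falls faster than 0.45 m/s, as from over 10 mm, out of the grip) (linear speed of cover above 0.45 m/s and contact force between the fingers and cover below 0.1 N).
It fails at once if the cover is rammed on the basin (more than 40 N) (contact force between cover and basin above 40 N).
It fails at once if a bystander is moved by more than 30 mm (distance of any of soap_pump, tap_handle, spanner, spare_washer, tooth_mug, hair_dryer, hair_brush from where it was at the start of the episode above 0.03 m).
It also fails if it takes over 67 s, if anything falls off the work surface, if the arm or the gripper's body presses on something with over 40 N, if the wrist force passes 120 N, or if a joint passes its speed limit or range.

## Robot

A 6-joint arm with a two-finger parallel gripper is mounted at the origin on the work surface. World frame = base frame: x ahead of the robot, y to its left, z up, the work surface at z = 0. Lengths are in mm, angles in rad, forces in N, time in s.
With the tool pointing down it reaches from about 400 to 825 mm from the base axis. Payload 7 kg.
Tool frame: the origin (TCP) lies at the very end of the fingers, on their centre line; the grasp point (between the pads) lies 19 mm behind it; z points along the fingers, y is the direction in which the jaws open and shut (so a half turn about z gives the same grasp; the last joint's range is limited). The gripper opens to 88 mm and grips with 3 to 60 N. Pads are 19 mm wide; open, the fingers measure 130 mm over their backs; the gripper's body (78 mm by 193 mm) begins 47 mm behind the grasp point.
Start: joints at [-0.942, 0.359, 0.012, 0, -1.224, -0.288], TCP at [225.586, -636.165, 226.561] pointing down, gripper open.
Joint ranges: [-3.07, 3.07], [-1.43, 2.12], [-1.02, 1.25], [-3.03, 1.67], [-3.05, -0], [-3.03, 3.03]. Speed limits (rad/s): [2.39, 2.39, 3.01, 3.14, 3.14, 3.14].

## Interface

Orientations are given as a unit quaternion [x, y, z, w].
In Python, from plant import bot gives the robot as it stands. Calls block until the motion is done:
- bot.move_ptp(position, orientation): joint-space move of the TCP to a pose.
- bot.line_to(position, velocity=150, ori=None): straight line of the TCP; ori=None keeps the orientation; velocity is the mean speed in mm/s.
- bot.move_joints(angles): joint-space move.
- bot.move_gripper(opening, force=None): finger opening in mm; force is the grip in N (None keeps the last); returns when the fingers have stopped.
- bot.pause(seconds).
- bot.solve_ik(position, orientation): joint angles nearest the present ones, or None.
- bot.read_state(): the state.
- bot.camera(name): name is "scene" or "top" or "wrist"; returns the picture (480x640x3 uint8, red, green, blue); there is no depth.
- bot.get_calibration(name): a dict with "fx", "fy", "cx", "cy" (pixels), "view" (4x4, takes a point from world to camera coordinates); the wrist camera has in their place "T_tool_cam" (4x4, takes a point from camera to tool coordinates, whose origin is the TCP and whose axes are the flange's). Camera axes: x right, y up, looking along -z (the intrinsics and any distortion apply to the point x, -y, -z); pixel columns grow to the right and rows downward; lengths in mm; the calibration is good to about 2 mm. A picture is of the moment at which its call begins: read the wrist's pose just before it. get_calibration takes no time and is no camera call.
A pose or a line that the arm cannot do raises bot.Unreachable and nothing moves.
- bot.close_job(): hands the job in, once; it reports no verdict.
The state is a dict: "t": time; "joint_pos": joint angles; "qvel": joint speeds; "tau": joint torques, N m; "tcp_pos": TCP position; "eef_rot": TCP orientation; "contact_force": force on the tool from outside, world axes, zero at the start; "moment": the same for the moment, N m; "width": finger opening in mm.
Only numpy, scipy, OpenCV 4.12 (cv2) and the standard library are available. Lean on these libraries where they do the work, as an engineer would, in place of code of your own. Each camera call takes 0.05 s, during which the arm holds its last target.

## Working session

There is one attempt and no reset: what is moved stays moved. The work goes in short steps, each a Python script; the robot and the scene stay as the last script left them, time stands still between calls to the robot, and variables do not carry over. Pictures are saved under pics/ and viewed, and the job is handed in when it is done.

```bash
ls; mkdir -p pics; python3 - <<'E'
from plant import bot
import cv2,json
for n in ["scene","top","wrist"]:
    im=bot.camera(n); cv2.imwrite(f"pics/{n}0.png",im[:,:,::-1])
    print(n,{k:(v if not hasattr(v,'tolist') else v.tolist()) for k,v in bot.get_calibration(n).items()})
s=bot.read_state();print(s)
E
```

```text
pics
scene {'fx': 590.3459403435061, 'fy': 590.3459403435061, 'cx': 326.2886082112882, 'cy': 243.10625775417037, 'view': [[-0.8424140753534461, 0.5383817574750505, -0.021991108759540436, 444.6090789023875], [-0.36438149491052274, -0.539137808278433, 0.7593132093224116, 113.39084127973143], [0.3969441419307896, 0.6476692882195382, 0.6503536278702734, -1942.5510171071464], [0.0, 0.0, 0.0, 1.0]]}
top {'fx': 581.9954259711625, 'fy': 581.9954259711625, 'cx': 323.2325960331177, 'cy': 240.17610779579206, 'view': [[0.04835496749936079, -0.9988296920256776, 0.0010214920584886034, 4.453552940298133], [0.9786906472659227, 0.04758428649093619, 0.1997507262398756, -533.8708438640845], [-0.19956556334283973, -0.00865921515140368, 0.9798462144237822, -1494.5294866950044], [0.0, 0.0, 0.0, 1.0]]}
wrist {'fx': 404.20615341106, 'fy': 404.20615341106, 'cx': 321.14362750678333, 'cy': 234.2820840861346, 'T_tool_cam': [[0.00013274825402045948, 0.9675767526461041, 0.25257713696358475, 67.53918576759513], [0.9999993347777897, -0.00041784298850310194, 0.001075105211353961, 0.1944784807380584], [0.001145784394891156, 0.2525768262253236, -0.967576164460485, -159.1234761251167], [0.0, 0.0, 0.0, 1.0]]}
{'t': 0.15, 'joint_pos': array([-9.41897697e-01,  3.59223949e-01,  1.12811546e-02, -2.64750817e-04,
       -1.22410511e+00, -2.88092638e-01]), 'qvel': array([-0.00089148, -0.00265385,  0.00164972,  0.00153019, -0.00018709,
        0.00122723]), 'tau': array([-1.88385893e-03, -5.83273530e+01,  2.93290561e+01,  7.00127900e+00,
        8.76437553e-03, -1.20927684e-04]), 'tcp_pos': array([ 225.46685014, -635.8395715 ,  225.84020922]), 'eef_rot': array([-1.69535083e-01,  9.85523946e-01,  6.16249332e-04, -1.65358911e-04]), 'contact_force': array([-0.34617467,  0.31829882,  0.36500158]), 'moment': array([ 0.03872592,  0.06943687, -0.04074391]), 'width': 87.63057870007677}
```

View pics/scene0.png

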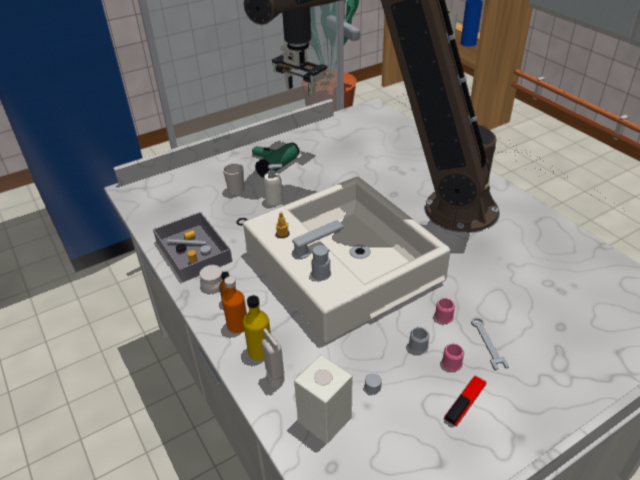

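View pics/top0.png

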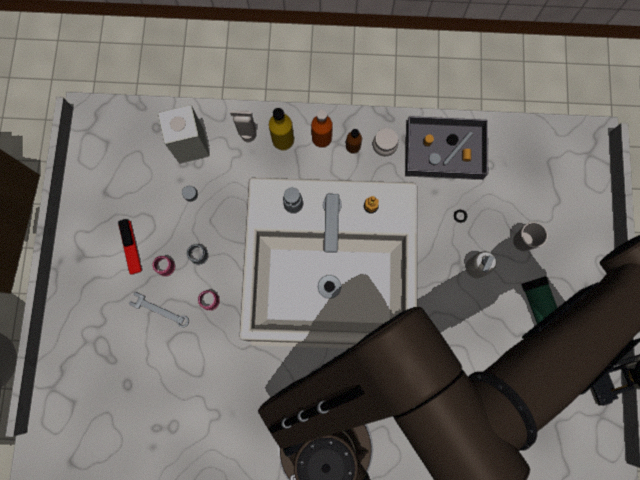

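View pics/wrist0.png

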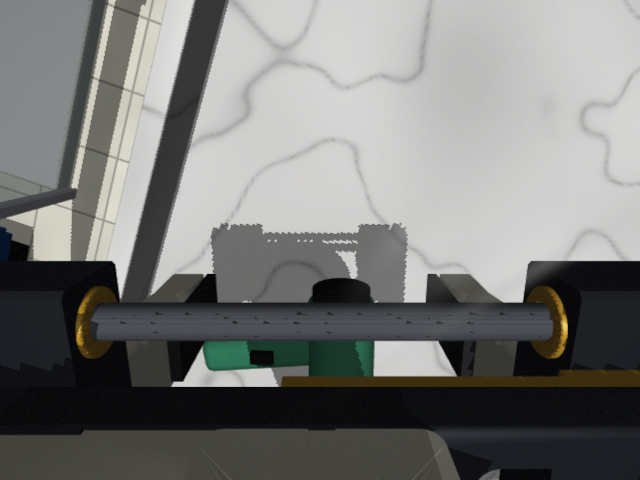

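The valve is the brass part at top-view (372,204) and scene (282,226). The chrome cover is at top (198,254) and scene (419,341), with pink look-alikes on both sides of it. Next I'll localise both from the two cameras.

```bash
cat > h.py <<'E'
from plant import bot
import numpy as np, cv2
from scipy.spatial.transform import Rotation as R
def camview(name,st=None):
    c=bot.get_calibration(name)
    if name=="wrist":
        T=np.eye(4);T[:3,:3]=R.from_quat(st['eef_rot']).as_matrix();T[:3,3]=st['tcp_pos']
        V=np.linalg.inv(T@np.array(c['T_tool_cam']))
    else: V=np.array(c['view'])
    return c,V
def ray(c,V,u,v):
    d=np.array([(u-c['cx'])/c['fx'],-(v-c['cy'])/c['fy'],-1.])
    return -V[:3,:3].T@V[:3,3], V[:3,:3].T@d
def onz(c,V,u,v,z):
    o,d=ray(c,V,u,v); return o+d*(z-o[2])/d[2]
def proj(c,V,P):
    p=V[:3,:3]@np.array(P,float)+V[:3,3]
    return np.array([c['cx']+c['fx']*p[0]/-p[2], c['cy']+c['fy']*p[1]/p[2]])
def quat(yaw): # tool down; yaw = angle of tool x axis in world
    return (R.from_euler('z',yaw)*R.from_euler('x',np.pi)).as_quat()
def save(im,name,s=1,crop=None):
    if crop: im=im[crop[1]:crop[3],crop[0]:crop[2]]
    cv2.imwrite(f"pics/{name}.png",cv2.resize(im[:,:,::-1],None,fx=s,fy=s,interpolation=cv2.INTER_CUBIC))
E
python3 - <<'E'
from h import *
t=bot.camera('top');s=bot.camera('scene')
a=t[150:330,110:290];b=t[170:250,240:420]
save(a,'ta',4.4*.75);save(t,'tb',5,(330,180,410,240));save(s,'sa',4,(380,280,500,390));save(s,'sb',5,(240,190,360,280))
for n,u,v,z in [('top',372,204,165),('scene',282,226,150),('top',198,254,50),('scene',419,334,50),('top',163,264,50),('top',209,299,50)]:
    c,V=camview(n);print(n,onz(c,V,u,v,z))
E
```

```text
top [608.40569043 -87.85597514 165.        ]
scene [617.21633292 -84.51090749 150.        ]
top [480.27787801 360.49394252  50.        ]
scene [488.93347438 371.59829833  50.        ]
top [449.01574788 450.46778153  50.        ]
top [362.64152181 320.89222621  50.        ]
```

View pics/ta.png

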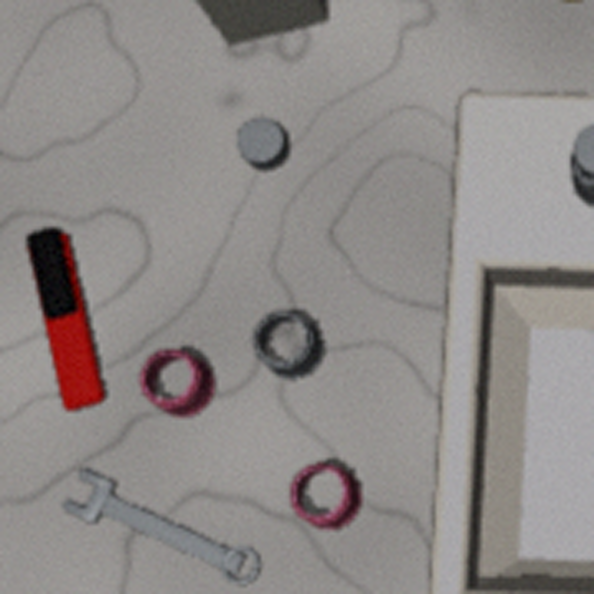

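View pics/tb.png

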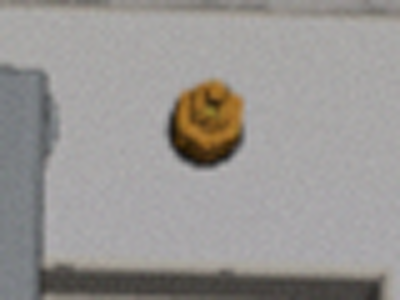

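View pics/sb.png

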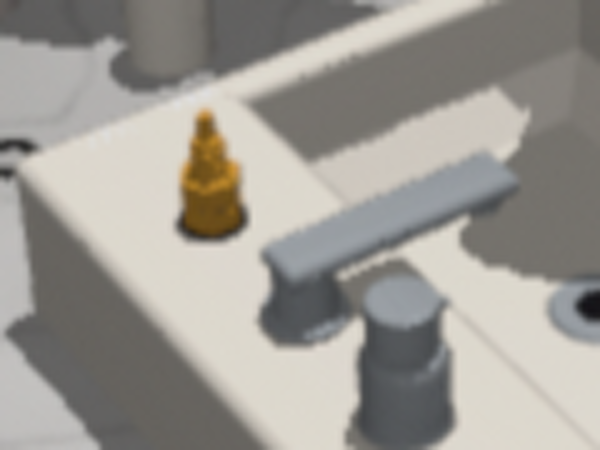

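View pics/sa.png

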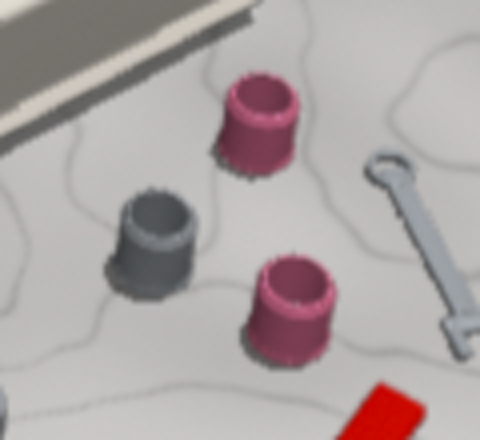

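```bash
python3 - <<'E'
from h import *
for n,u,v,z in [('top',372.6,197.6,196),('scene',280.8,211.9,196),('top',197.4,253,50),('scene',419.2,333,50)]:
    c,V=camview(n);print(n,onz(c,V,u,v,z))
for yaw in (0,np.pi/2,np.pi):
  for P in ([605,-88,300],[605,-88,141],[485,365,18]):
    q=bot.solve_ik(P,quat(yaw));print(yaw,P,None if q is None else np.round(q,2))
E
```

```text
top [616.19099763 -86.50096621 196.        ]
scene [614.83711014 -88.8588869  196.        ]
top [482.8880834  362.33065833  50.        ]
scene [486.43956385 369.34112606  50.        ]
0 [605, -88, 300] [ 0.17  0.22 -0.02  0.   -1.34  1.4 ]
0 [605, -88, 141] [ 0.17  0.32 -0.25  0.   -1.    1.4 ]
0 [485, 365, 18] [ 0.97  0.45 -0.38  0.   -0.74  0.6 ]
1.5707963267948966 [605, -88, 300] [ 0.17  0.22 -0.02  0.   -1.34  2.97]
1.5707963267948966 [605, -88, 141] [ 0.17  0.32 -0.25  0.   -1.    2.97]
1.5707963267948966 [485, 365, 18] [ 0.97  0.45 -0.38  0.   -0.74  2.17]
3.141592653589793 [605, -88, 300] [ 0.17  0.22 -0.02 -0.   -1.34 -1.75]
3.141592653589793 [605, -88, 141] [ 0.17  0.32 -0.25 -0.   -1.   -1.75]
3.141592653589793 [485, 365, 18] [ 0.97  0.45 -0.38 -0.   -0.74 -2.54]
```

```bash
python3 - <<'E'
from h import *
import pickle
v=np.array([615.5,-87.7]);
for i,yaw in enumerate((1.0,1.0-np.pi)):
    x=np.array([np.cos(yaw),np.sin(yaw)])
    p=[*(v-40*x),225]
    q=bot.solve_ik(p,quat(yaw)); print(np.round(q,2))
    if i==0: bot.move_ptp(p,quat(yaw))
    else: bot.move_ptp(p,quat(yaw))
    bot.pause(0.2)
    st=bot.read_state();im=bot.camera('wrist');pickle.dump((st,im),open(f'w{i}.pkl','wb'))
    save(im,f'w{i}'); c,V=camview('wrist',st)
    print(st['t'],st['tcp_pos'],[proj(c,V,[*v,z]).round(1) for z in (120,154,196)])
E
```

```text
[ 0.12  0.25 -0.15  0.   -1.17  2.45]
2.7833 [ 593.7999337  -121.84729245  224.96062093] [array([320.5, 172.2]), array([320.5, 178.4]), array([320.5, 189. ])]
[ 0.22  0.3  -0.07  0.   -1.19 -0.79]
5.7667 [637.0894434  -54.06733898 225.01128699] [array([321.4, 172.8]), array([321.4, 179.1]), array([321.3, 189.8])]
```

View pics/w0.png

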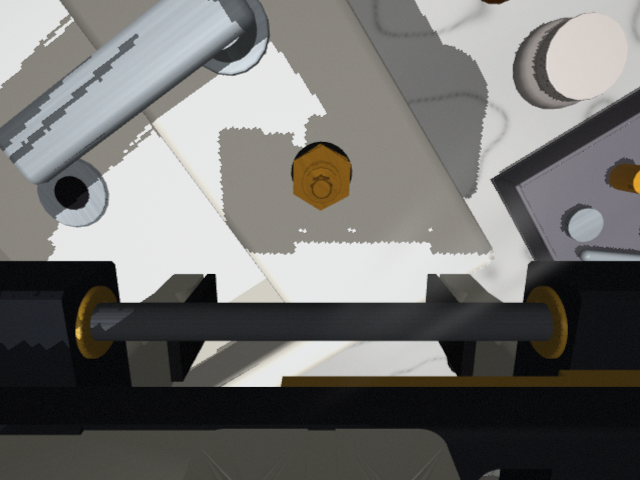

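View pics/w1.png

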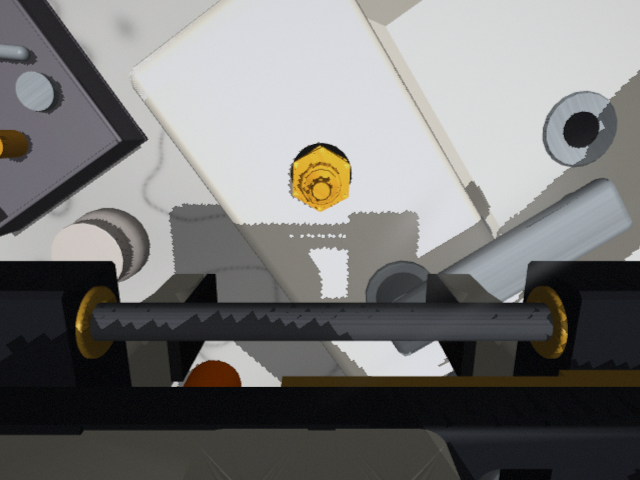

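```bash
python3 - <<'E'
from h import *
import pickle
for i in (0,1):
    st,im=pickle.load(open(f'w{i}.pkl','rb')); save(im,f'w{i}z',7,(270,130,370,215))
E
```

```text
(no output)
```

View pics/w0z.png

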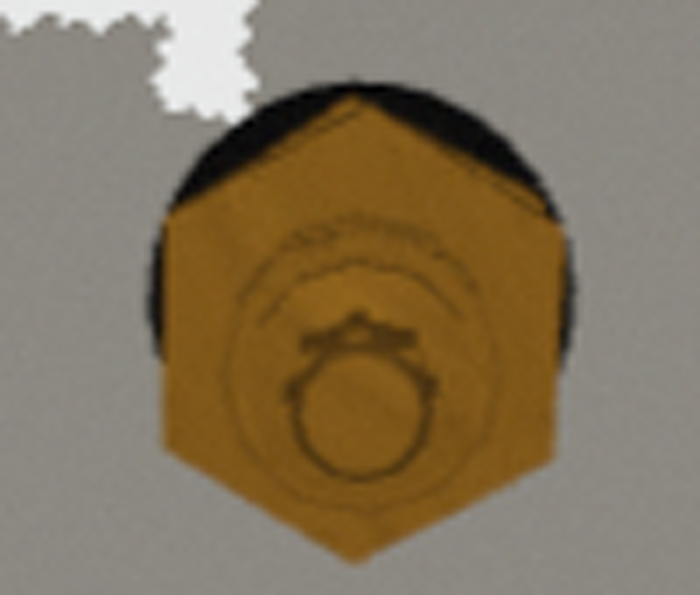

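View pics/w1z.png

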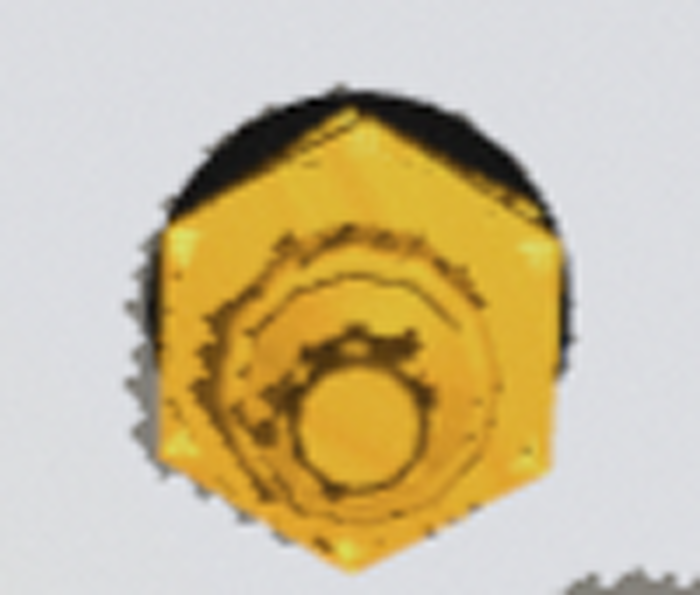

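```bash
python3 - <<'E'
from h import *
import pickle
C=[[(163,447),(355,565),(555,458)],[(163,458),(352,573),(552,468)]]; T=[(361,413),(360,425)]
out=[]
for i,yaw in ((0,1.0),(1,1-np.pi)):
    st,_=pickle.load(open(f'w{i}.pkl','rb'));c,V=camview('wrist',st)
    w=np.array([onz(c,V,270+u/7-.5+.5/7,130+v/7-.5+.5/7,154.1)[:2] for u,v in C[i]])
    # corners: tool-frame direction: bottom=-x ; LL ; LR
    def f(p):
        a=p[2]+np.array([np.pi-np.pi/3,np.pi,np.pi+np.pi/3])[::-1] # LL is -y tool = world left
        return (w-(p[:2]+18.475*np.c_[np.cos(a),np.sin(a)])).ravel()
    from scipy.optimize import least_squares
    best=None
    for flip in (0,):
        r=least_squares(f,[615,-87,yaw])
    print('nut',r.x,'res',np.abs(r.fun).max(), 'tip',onz(c,V,270+T[i][0]/7-.43,130+T[i][1]/7-.43,196), R.from_quat(st['eef_rot']).as_matrix()[:2,0])
E
```

```text
nut [ 601.77312021 -108.10007041    4.1136655 ] res 10.219876708559909 tip [615.67638551 -87.70844151 196.        ] [0.54116503 0.84091641]
nut [629.66095204 -67.1983261    0.97764033] res 10.091103840559796 tip [615.74572915 -87.58343962 196.        ] [-0.54019545 -0.84153959]
```

```bash
python3 - <<'E'
from h import *
import pickle
from scipy.optimize import least_squares
C=[[(163,447),(355,565),(555,458)],[(163,458),(352,573),(552,468)]]
for i,yaw in ((0,1.0),(1,1-np.pi)):
    st,_=pickle.load(open(f'w{i}.pkl','rb'));c,V=camview('wrist',st)
    w=np.array([onz(c,V,270+u/7-.43,130+v/7-.43,154.1)[:2] for u,v in C[i]])
    def f(p):
        a=p[2]+np.array([np.pi-np.pi/3,np.pi,np.pi+np.pi/3])
        return (w-(p[:2]+18.475*np.c_[np.cos(a),np.sin(a)])).ravel()
    r=least_squares(f,[615,-87,yaw]); print('nut',r.x,r.x[2]%(np.pi/3),'res',np.abs(r.fun).max())
# ik at start of turn and end
for yaw in (0.97,0.97+np.pi/3-.0):
    print(bot.solve_ik([615.7,-87.6,142],quat(yaw)).round(3))
print(bot.read_state()['moment'],bot.read_state()['tau'][5])
E
```

```text
nut [615.6745535  -87.76314557   0.97024233] 0.9702423280933725 res 0.09747423718067694
nut [615.83496518 -87.58651999  -2.16951189] 0.9720807652726393 res 0.11269813882792334
[ 0.172  0.337 -0.224  0.    -1.01   2.369]
[ 0.172  0.337 -0.224  0.    -1.01  -2.867]
[-0.02566977  0.06539267 -0.03090177] 0.003358532121637836
```

```bash
python3 - <<'E'
from h import *
X,Y,yaw=615.75,-87.65,0.971
def show(l):
    s=bot.read_state();print(l,round(s['t'],2),s['tcp_pos'].round(2),'F',s['contact_force'].round(1),'M',s['moment'].round(3),'t6',round(s['tau'][5],3),'w',round(s['width'],2),'j6',round(s['joint_pos'][5],3))
bot.move_gripper(52)
q=bot.solve_ik([X,Y,225],quat(yaw)); print(q.round(3))
if q[5]<0: q=q.copy(); q[5]+=2*np.pi
bot.move_joints(q); show('above')
bot.line_to([X,Y,142],100); bot.pause(.2); show('down')
bot.move_gripper(30,40); bot.pause(.2); show('gripped')
save(bot.camera('wrist'),'g0')
E
```

```text
[ 0.172  0.273 -0.114  0.    -1.184  2.37 ]
above 9.28 [615.75 -87.63 224.99] F [-0.2 -1.1 -0.5] M [-0.128  0.049  0.027] t6 0.009 w 51.86 j6 2.369
down 10.47 [616.11 -87.59 142.71] F [-0.3 -0.4  0.1] M [-0.218  0.07   0.005] t6 -0.0 w 51.92 j6 2.37
gripped 11.19 [615.86 -87.68 142.08] F [ 0.5 -0.2  0.5] M [-0.307 -0.044  0.044] t6 0.024 w 31.58 j6 2.37
```

View pics/g0.png

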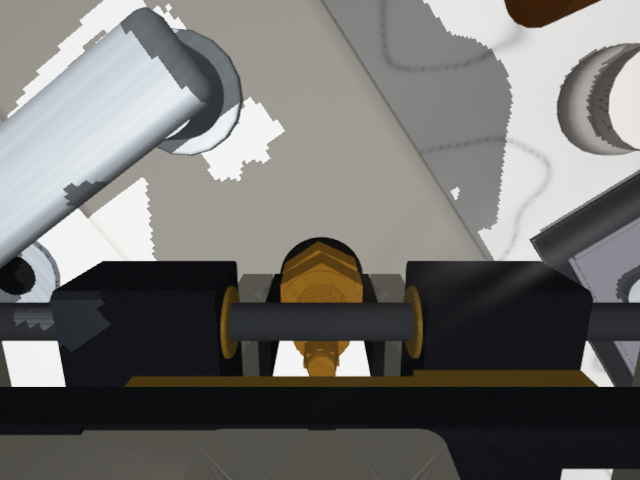

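```bash
python3 - <<'E'
from h import *
X,Y=615.75,-87.65
def rd():
    bot.pause(.05); s=bot.read_state(); return s
s=rd(); m0=s['moment'][2]; t0=s['tau'][5]
j6=2.37; z0=142.0; tot=0
def to(a):
    q=bot.solve_ik([X,Y,z0-0.318*a],quat(0.971-a)).copy()
    q[5]=j6-a; bot.move_joints(q)
log=[]
a=0
def step(d):
    global a
    a+=d; to(a); s=rd(); log.append((a,s['moment'][2],s['tau'][5]))
    print(round(s['t'],2),'a',round(a,3),'Mz',s['moment'][2].round(3),'t6',s['tau'][5].round(3),'j6err',round(s['joint_pos'][5]-(j6-a),4),'F',s['contact_force'].round(1),'w',round(s['width'],2))
    return s
step(1.65)
n=0
while a<4.95:
    s=step(.14)
    if s['tau'][5]-t0 if False else abs(s['moment'][2])>0.30 or abs(s['tau'][5])>0.30: break
open('a.txt','w').write(str(a))
E
```

```text
12.81 a 1.65 Mz 0.145 t6 -0.106 j6err 0.0009 F [1.3 0.3 1.1] w 31.69
13.12 a 1.79 Mz -0.163 t6 -0.047 j6err 0.0041 F [ 0.7 -0.8  1.2] w 31.17
13.43 a 1.93 Mz -0.175 t6 -0.015 j6err 0.0056 F [ 0.8 -0.7  1.7] w 32.07
13.73 a 2.07 Mz -0.181 t6 -0.004 j6err 0.0061 F [ 1.6 -0.8  1.7] w 31.63
14.04 a 2.21 Mz -0.154 t6 -0.001 j6err 0.0063 F [-0.4 -0.2  1.8] w 31.72
14.35 a 2.35 Mz -0.208 t6 0.001 j6err 0.0064 F [ 1.  -0.8  2.3] w 31.54
14.66 a 2.49 Mz -0.126 t6 0.001 j6err 0.0064 F [-0.1 -1.8  2.1] w 31.31
14.97 a 2.63 Mz -0.195 t6 0.001 j6err 0.0064 F [ 0.6 -0.2  2.1] w 31.65
15.28 a 2.77 Mz -0.12 t6 0.001 j6err 0.0064 F [ 0.8 -0.6  1.7] w 31.68
15.58 a 2.91 Mz -0.166 t6 0.001 j6err 0.0064 F [ 1.4 -0.3  2.5] w 31.66
15.89 a 3.05 Mz -0.141 t6 0.001 j6err 0.0064 F [ 1.2 -0.3  2.5] w 32.01
16.2 a 3.19 Mz -0.223 t6 0.001 j6err 0.0064 F [ 1.1 -1.3  2.4] w 31.6
16.51 a 3.33 Mz -0.159 t6 0.001 j6err 0.0064 F [1.  0.5 2.6] w 31.65
16.82 a 3.47 Mz -0.183 t6 0.001 j6err 0.0064 F [ 1.3 -1.1  2.3] w 31.88
17.12 a 3.61 Mz -0.152 t6 0.001 j6err 0.0064 F [ 1.9 -0.8  2.5] w 31.46
17.43 a 3.75 Mz -0.152 t6 0.001 j6err 0.0064 F [ 1.7 -0.3  3.1] w 31.85
17.74 a 3.89 Mz -0.137 t6 0.001 j6err 0.0064 F [2.1 0.3 2.8] w 31.71
18.05 a 4.03 Mz 0.112 t6 -0.288 j6err 0.0066 F [ 2.5 -0.1  2.2] w 31.26
18.36 a 4.17 Mz 0.375 t6 -0.532 j6err 0.0067 F [ 1.3 -0.3  2.5] w 31.56
```

```bash
python3 - <<'E'
from h import *
import pickle
bot.move_gripper(52); 
s=bot.read_state(); p=s['tcp_pos']
bot.line_to([615.75,-87.65,230],150)
s=bot.read_state();print(s['t'],s['contact_force'].round(1),s['joint_pos'].round(2))
# look at the nuts with camera at current heading
Rm=R.from_quat(s['eef_rot']).as_matrix(); x=Rm[:2,0]
bot.line_to([615.75-40*x[0],-87.65-40*x[1],225],150); bot.pause(.1)
save(bot.camera('wrist'),'n1',7,(270,130,370,215))
yaw=-1.17;x=np.array([np.cos(yaw),np.sin(yaw)]);v=np.array([485,367])
bot.move_ptp([*(v-40*x),160],quat(yaw)); bot.pause(.2)
s=bot.read_state();im=bot.camera('wrist');pickle.dump((s,im),open('c0.pkl','wb'));save(im,'c0')
c,V=camview('wrist',s);print(s['t'],s['tcp_pos'],s['joint_pos'].round(2),proj(c,V,[*v,50]),proj(c,V,[*v,0]))
E
```

```text
19.7083 [ 0.8 -0.  -0.8] [ 0.17  0.27 -0.11 -0.   -1.19 -1.8 ]
22.4 [469.90737753 403.26057584 160.03620624] [ 1.02  0.32 -0.21  0.   -1.05 -0.62] [321.66709727 173.33062766] [321.62683474 166.62825268]
```

View pics/n1.png

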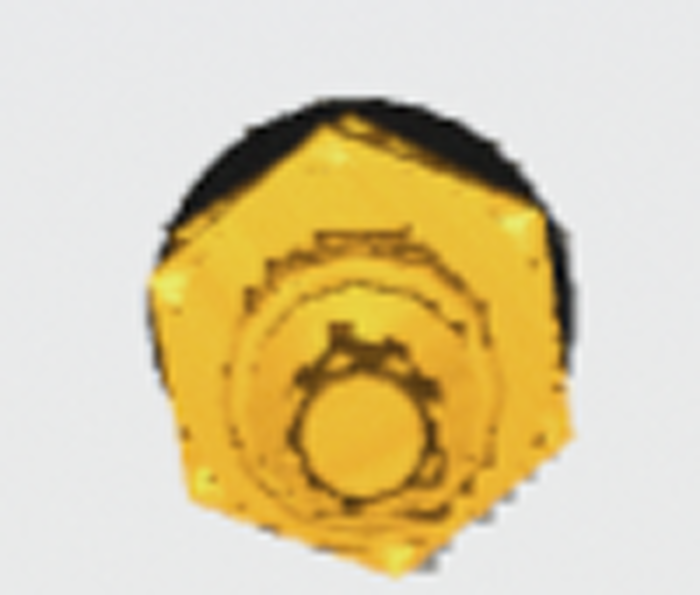

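View pics/c0.png

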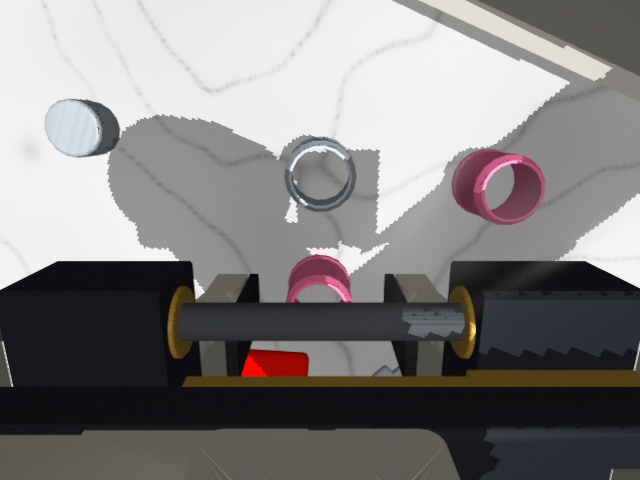

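The nut view shows the hexagon about 0.16 rad behind the tool heading, so it either sprang back on release or slipped slightly in the grip. I'll fit that angle, and find the cover's ring at around (320,174).

```bash
python3 - <<'E'
from h import *
import pickle
from scipy.optimize import least_squares
yaw=0.971-4.17
x=np.array([np.cos(yaw),np.sin(yaw)])
st=dict(eef_rot=quat(yaw),tcp_pos=np.array([615.75-40*x[0],-87.65-40*x[1],225]));c,V=camview('wrist',st)
w=np.array([onz(c,V,270+u/7-.43,130+v/7-.43,153)[:2] for u,v in [(190,497),(397,577),(573,437)]])
f=lambda p:(w-(p[:2]+18.475*np.c_[np.cos(p[2]+np.array([2,3,4])*np.pi/3),np.sin(p[2]+np.array([2,3,4])*np.pi/3)])).ravel()
r=least_squares(f,[615,-87,yaw]);print(r.x,'lag',r.x[2]-yaw,np.abs(r.fun).max())
s,im=pickle.load(open('c0.pkl','rb'));save(im,'c0z',7,(275,125,370,215))
E
```

```text
[616.58736993 -87.63457501  -3.04320897] lag 0.15579103201218159 0.06454665533301807
```

View pics/c0z.png

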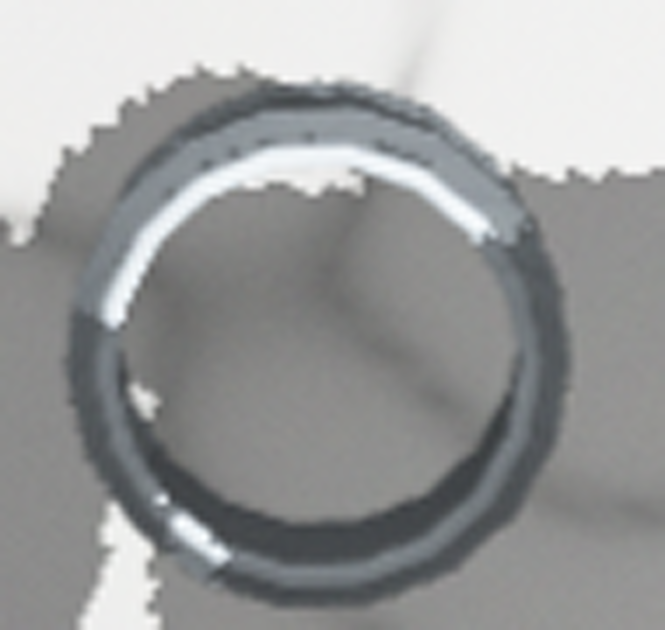

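```bash
python3 - <<'E'
from h import *
import pickle
def show(l):
    s=bot.read_state();print(l,round(s['t'],2),s['tcp_pos'].round(2),'F',s['contact_force'].round(1),'M',s['moment'].round(2),'w',round(s['width'],2))
s,im=pickle.load(open('c0.pkl','rb'));c,V=camview('wrist',s)
p=onz(c,V,275+319/7-.43,125+358/7-.43,49);print(p)
bot.move_gripper(62)
bot.line_to([p[0],p[1],100],150)
bot.line_to([p[0],p[1],18],80);bot.pause(.15);show('down')
bot.move_gripper(40,20);bot.pause(.15);show('grip')
bot.line_to([p[0],p[1],40],60);bot.pause(.1);show('lift')
save(bot.camera('scene'),'s2',4,(360,260,500,390));save(bot.camera('wrist'),'c1')
np.save('p.npy',p)
E
```

```text
[485.28046126 368.94245106  49.        ]
down 24.87 [485.5  369.22  18.59] F [ 0.5 -0.7 -0. ] M [-0.03  0.15 -0.03] w 61.98
grip 25.43 [485.36 369.02  18.14] F [-1.4 -0.8  1.8] M [ 0.02  0.24 -0.01] w 46.84
lift 26.05 [485.1  368.77  39.86] F [ 0.5 -0.2 -0.8] M [ 0.02  0.14 -0.03] w 46.84
```

View pics/s2.png

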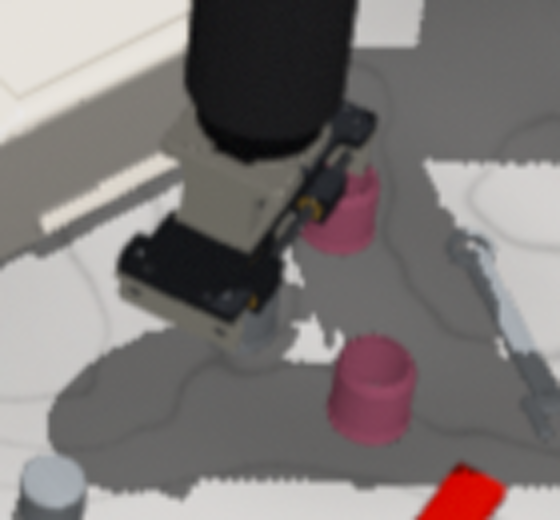

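View pics/c1.png

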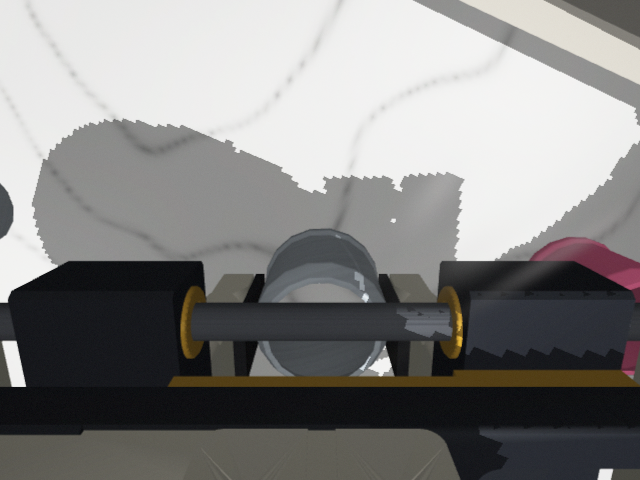

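```bash
python3 - <<'E'
from h import *
def show(l):
    s=bot.read_state();print(l,round(s['t'],2),s['tcp_pos'].round(2),'F',s['contact_force'].round(1),'M',s['moment'].round(2),'w',round(s['width'],2));return s
p=np.load('p.npy');X,Y=615.75,-87.65
bot.line_to([p[0],p[1],300],200)
bot.move_ptp([X,Y,300],quat(-1.17));show('above')
bot.line_to([X,Y,222],120);bot.pause(.2);show('pre')
save(bot.camera('wrist'),'v1');save(bot.camera('scene'),'v1s',5,(230,140,350,250))
E
```

```text
above 29.33 [615.9  -86.69 299.97] F [-0.4 -0.2 -1.5] M [0.01 0.13 0.03] w 46.74
pre 30.33 [616.19 -87.63 222.95] F [-0.4 -0.2 -0.7] M [-0.02  0.13 -0.01] w 47.35
```

View pics/v1.png

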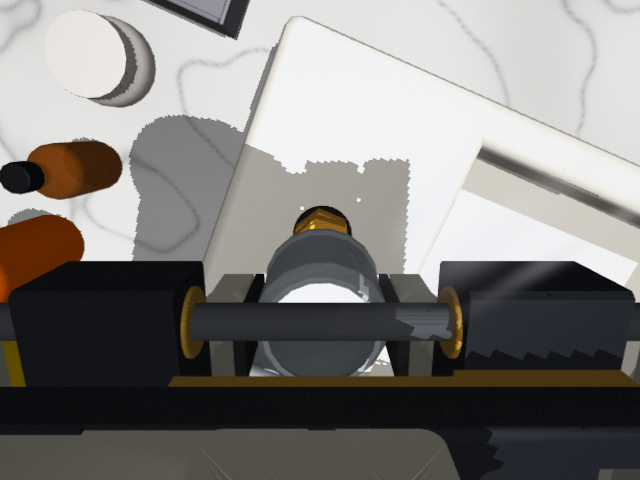

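View pics/v1s.png

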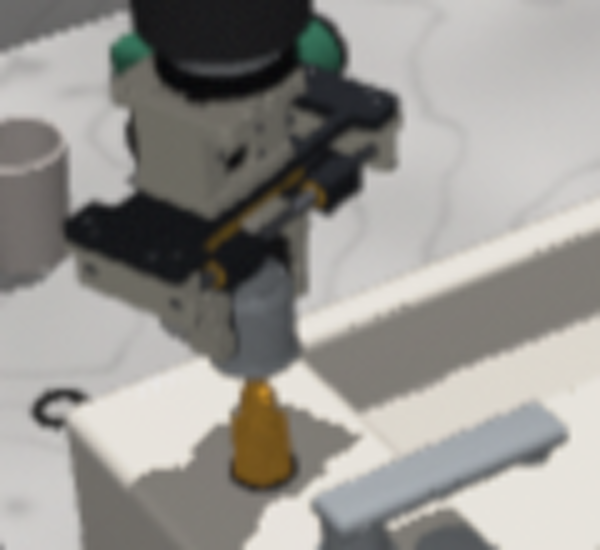

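The cover is held upright and centred over the spindle. I'll lower it in stages and check the force at each one.

```bash
python3 - <<'E'
from h import *
def show(l):
    s=bot.read_state();print(l,round(s['t'],2),s['tcp_pos'].round(2),'F',s['contact_force'].round(1),'M',s['moment'].round(2),'w',round(s['width'],2));return s
X,Y=615.75,-87.65
ok=True
for z,v in ((195,60),(175,50),(158,50),(146,40),(142,30)):
    bot.line_to([X,Y,z],v);s=show(z)
    if abs(s['contact_force']).max()>6: ok=False;break
if ok:
    z=142
    while z>136.5:
        z-=0.7;bot.line_to([X,Y,z],10);bot.pause(.05);s=show(round(z,1))
        if s['contact_force'][2]>4: break
save(bot.camera('wrist'),'v2');save(bot.camera('scene'),'v2s',5,(230,140,350,250))
E
```

```text
195 31.03 [615.77 -87.73 194.75] F [ 0.8 -0.1 -0.7] M [ 0.02  0.14 -0.01] w 47.21
175 31.58 [615.68 -87.72 174.76] F [ 0.1  0.5 -0.2] M [-0.03  0.14 -0.02] w 47.15
158 32.08 [615.63 -87.73 157.67] F [0.7 0.1 0. ] M [-0.02  0.04 -0.01] w 46.99
146 32.52 [615.61 -87.71 145.69] F [-0.1 -0.  -0.2] M [ 0.    0.07 -0.01] w 46.73
142 32.81 [615.61 -87.66 141.81] F [ 0.2  0.4 -0.6] M [0.07 0.09 0.01] w 47.29
141.3 33.11 [615.79 -87.66 141.39] F [-0.7 -0.2 -1. ] M [-0.04  0.12  0.02] w 47.29
140.6 33.41 [615.75 -87.66 140.61] F [-0.2  0.5 -0.9] M [0.03 0.17 0.04] w 47.2
139.9 33.71 [615.73 -87.65 139.87] F [ 0.8 -0.9 -0.4] M [-0.02  0.12 -0.01] w 46.93
139.2 34.01 [615.76 -87.64 139.19] F [ 0.1 -0.5 -1.3] M [-0.02  0.13 -0.06] w 47.08
138.5 34.31 [615.73 -87.65 138.45] F [ 0.2  0.5 -0.4] M [-0.01  0.09 -0.03] w 47.41
137.8 34.61 [615.86 -87.66 138.11] F [-2.  -0.   2.8] M [ 0.15  0.49 -0.02] w 46.84
137.1 34.91 [615.9  -87.7  138.05] F [-1.7  1.4  7.5] M [ 0.37  1.19 -0.02] w 47.1
```

View pics/v2.png

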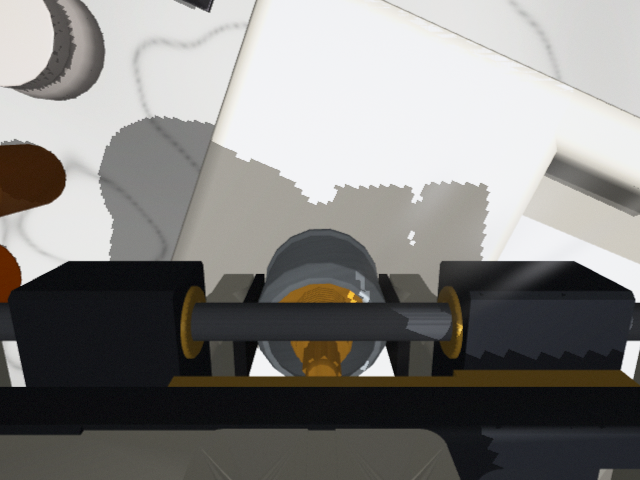

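View pics/v2s.png

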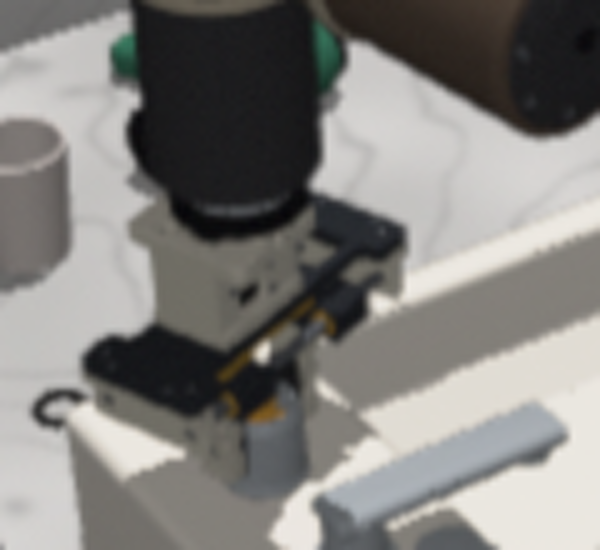

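```bash
python3 - <<'E'
from h import *
def show(l):
    s=bot.read_state();print(l,round(s['t'],2),s['tcp_pos'].round(2),'F',s['contact_force'].round(1),'w',round(s['width'],2));return s
X,Y=615.75,-87.65
bot.line_to([X,Y,138],10);show('r')
bot.move_gripper(60);bot.pause(.1);show('open')
bot.line_to([X,Y,235],80);
yaw=-1.17;x=np.array([np.cos(yaw),np.sin(yaw)])
bot.line_to([X-45*x[0],Y-45*x[1],240],120);bot.pause(.2);s=show('view')
im=bot.camera('wrist');save(im,'v3',6,(260,110,380,210));save(bot.camera('scene'),'v3s',5,(230,140,350,250));save(bot.camera('top'),'v3t')
c,V=camview('wrist',s);print([(proj(c,V,[X,Y,z])-[260,110])*6 for z in (120,170,196)])
E
```

```text
r 35.26 [615.87 -87.58 138.12] F [-0.5  0.5  3.5] w 46.98
open 35.87 [615.74 -87.64 137.9 ] F [ 0.7  0.2 -0.4] w 60.21
view 37.96 [598.31 -46.69 239.78] F [-0.5 -0.3  0.1] w 59.86
[array([366.93210526, 324.58755247]), array([366.81681761, 368.71271662]), array([366.7350486 , 400.00897134])]
```

View pics/v3.png

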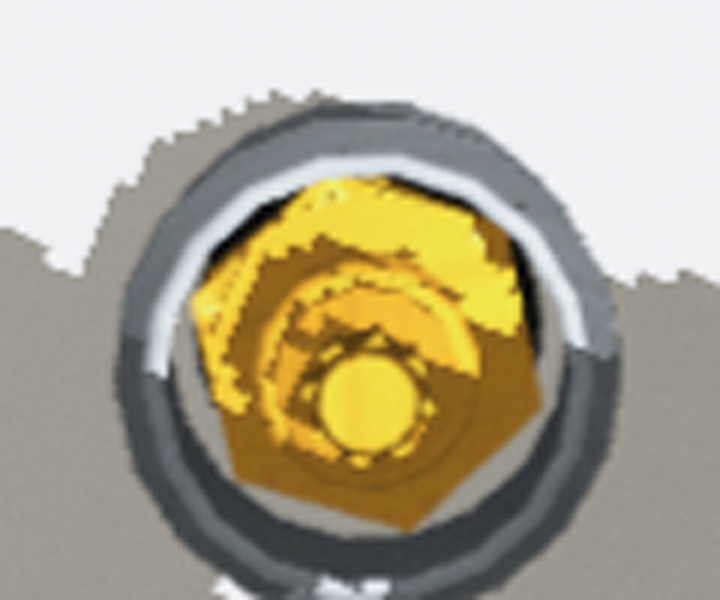

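View pics/v3s.png

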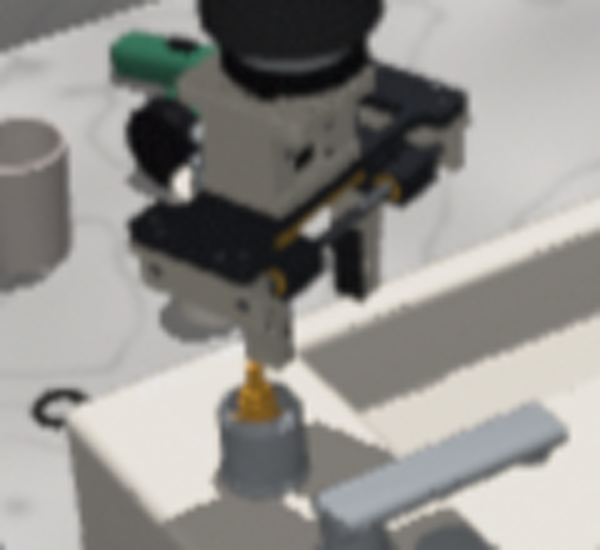

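View pics/v3t.png

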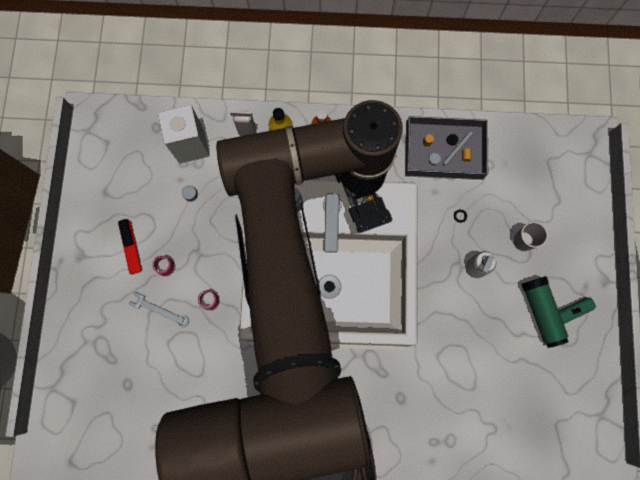

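```bash
python3 -c "
from plant import bot
print(bot.read_state()['contact_force'].round(1)); bot.close_job()"
```

```text
[-0.5  0.4  0.4]
the job is handed in; nothing more can be done
```

I tightened the lock nut, set the chrome cover over the valve, and handed the job in at about 38 s of the 67 s allowed. No verdict was reported.

**Lock nut:** I ran it clockwise 4.17 rad in one grip. It met the washer at about 3.88 rad, and the torque then rose by about 1.9 N m/rad. The two torque readings disagreed: with the nut held still, the last reading was 0.53 N m at the wrist joint and 0.38 N m at the tool. While turning it probably peaked at about 0.75 N m, which is more than the half newton-metre asked for but below the 1.1 N m drag limit.

**After letting go:** The nut sat 0.16 rad behind the gripper's heading, either sprung back or slipped slightly in the grip. If it sprang back, about 0.12 rad of tightening (0.04 mm of squeeze) remains, against the 0.02 mm needed. I judged that enough and did not re-grip to confirm. The last view showed no further turning of the lock nut. I did not measure the first nut's angle.

**Cover:** It met the ledge at exactly its expected height, with about 7 N of contact force. After release, the wrist view shows it upright and centred to about 1 mm around the nuts, with the spindle through its top. The gripper is clear of it, and in the last top view the bystanders not hidden by the arm look unmoved.

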